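# Roll the sample cylinder to the pointer and chock it

### The arm

A 6-joint arm with a two-finger parallel gripper is mounted at the origin on a cart in front of the work surface, level with it; the furniture and walls round the work are solid. World frame = base frame: x ahead of the robot, y to its left, z up, the work surface at z = 0. Lengths are in m, angles in degrees, forces in N, time in s.
With the tool pointing down it reaches from about 0.25 to 0.725 m from the base axis. Payload 9.7 kg.
Tool frame: the origin (TCP) lies between the finger pads; the fingertips stand 11 mm ahead of it and the grasp point (between the pads) lies 8 mm behind it; y points along the fingers, x is the direction in which the jaws open and shut, and the axes are right-handed (so a half turn about y gives the same grasp; the last joint's range is limited). The gripper opens to 85 mm and grips with 20 to 120 N. Pads are 22 mm wide; open, the fingers measure 114 mm over their backs; the gripper's body (76 mm by 85 mm) begins 54 mm behind the grasp point. The pads swing forward as they close: fully open they stand 13 mm farther back than shut.
Start: joints at [-74.943, 4.979, 10.078, 95.1, 0, 90], TCP at [0.143, -0.531, 0.242] pointing down, gripper open.
Joint ranges: [-179.16, 179.16], [-48.56, 103.87], [-65.8, 70.77], [-126.05, 130.52], [-82.76, 87.17], [-180, 180]. Speed limits (degrees/s): [127.2, 127.2, 147.25, 180, 180, 180].

### API

Orientations are given as [roll, pitch, yaw] about the fixed x, y, z axes, in that order (R = Rz(yaw) Ry(pitch) Rx(roll)).
In Python, from workcell import bot, vision gives the robot as it stands. The module is installed in compiled form; this text tells all that it offers.
- The arm moves only by the shell command python3 -m crank 'ROWS' [OPENING] [FORCE]. ROWS is text: rows parted by semicolons, each of 6 numbers parted by spaces: the shift along the tool's x, y, z in m, then the turn, a rotation vector about the tool's x, y, z in rad. A call has 1 to 8 rows; each row is the pose to reach, as a shift and turn from the pose commanded when the call began, along the tool's axes at that moment; what a row does not reach only later rows make up. A row lasts 1/10 s, in which the tool goes at most 50 mm and 8.59 degrees, less where a joint would pass 70% of its speed; a pose out of reach is approached as far as the arm can. A call with a gripper value outside its range is refused whole. OPENING is the gripper's target within -1 to 1 (shut at 1, half-way at 0, fully open at -1), set as the call begins (- or left out, the last holds). The fingers move at their own pace and stop on an object; FORCE is the grip in N (left out, the last holds). Time passes only in rows, so rows that repeat a pose let the fingers close. It gives the time, the measured TCP pose, the force and the opening at its end, in the units of the state.
- bot.get_obs(): the state, without advancing time (a new reading comes with each control period).
- vision.camera(name): name is "side" or "top"; returns the picture (384x512x3 uint8, red, green, blue); there is no depth.
- vision.get_calibration(name): a dict with "fx", "fy", "cx", "cy" (pixels), "rvec" (rotation vector, rad) and "tvec" (3), from world to camera coordinates, as OpenCV has them. Camera axes: x right, y down, z forward; pixel columns grow to the right and rows downward; lengths in m; the calibration is good to about 2 mm. A picture is of the moment at which its call begins. get_calibration takes no time and is no camera call.
- bot.job_done(): hands the job in, once; it reports no verdict.
The state is a dict: "time": time; "q": joint angles; "qd": joint speeds; "joint_efforts": joint torques, N m; "ee_pos": TCP position; "tcp_rot": TCP orientation; "wrist_force": force on the tool from outside, world axes, zero at the start; "torque": the same for the moment, N m; "opening": finger opening in m.
Only numpy, scipy, OpenCV 4.12 (cv2) and the standard library are available. Lean on these libraries where they do the work, as an engineer would, in place of code of your own. Each camera call takes 0.05 s, during which the arm holds its last target. There are 200 camera calls.

### The job

Roll the steel sample cylinder out of its trough and along the aluminium bed until it lies still and square right beside the pointer on the rail: touch down on it slowly with the fingertips and roll it under light pressure (never more than 25 N), without gripping it, lifting it or dragging it along without turning. Once it rests there untouched, slide the grey chock along the bed until its sloping face just touches the cylinder, leaving the cylinder on the mark. Leave the small things lying round the bed where they are.

Things in the scene. Friction and masses are not known exactly. Their poses are not given: they have to be found in the camera images.
- cylinder_mid (a point): Centre of the loose steel sample cylinder, 55 mm diameter, 108 mm long, about 0.6 kg, with two dark rings and a scribed line on its starting top. The frame turns with it: y is the cylinder's axis, z is up at the start. Centre 47.5 mm above the bench on the bed, 43.5 mm in the trough. It rolls with some resistance and stays where left on the level bed.
- sample_cylinder: The same sample cylinder as a body; origin at its centre, same axes.
- parking_bed: Fixed level aluminium bed on the bench, 330 mm long (its x axis: the rolling direction, away from the trough) and 136 mm wide; origin at the centre of its underside, top face 20 mm up. Steel side rails stand 5 mm above the top face, 120 mm apart inside.
- mark (a point): The mark: point on the bed's top face and centre line, level with the upright blade with a round head of the steel pointer clip on the rail (top 62 mm above the bed's top, 72 mm from the centre line on the bed's +y side). Same axes as the bed. The cylinder's centre belongs straight above it, its axis across the bed (along y). 65 to 90 mm from the cylinder's start.
- chock (a joint): Travel of the grey chock along the bed towards the trough (bed's -x), 0 to 0.12 m; it slides stiffly (about 2 N) and stays where it is left. Starts at 0 to 20 mm.
- chock_toe (a point): Foot of the chock's sloping face, on the bed's top face and centre line. The face rises at 45 degrees away from the cylinder and is 80 mm wide; it touches the cylinder when the toe is 11.4 mm from the vertical through the cylinder's axis.
- chock_fin (a point): Point in the upright fin on the grey chock by which it is pushed or gripped, 70 mm behind the toe, 58 mm above the bench. Fin: 12 mm thick along the bed, 40 mm wide, top 70 mm above the bench. The chock's body is 80 mm wide, 19.5 mm high above the bed and ends 12 mm behind this point.
- spanner: Bystander: steel spanner, 156 mm long, lying beside the bed. Origin at its underside.
- vial: Bystander: standing sample vial with a screw cap, 28 mm in diameter, 82 mm high. Origin at its underside.
- brass_fitting: Bystander: brass tube fitting, 50 mm long, 22 mm high, lying on the bench. Origin at its underside.
- hex_key: Bystander: black hex key, 88 mm long, lying on the bench. Origin at its underside.
- trough (a point): Centre of the floor of the cross trough in which the cylinder starts (bed's x = -104.5 mm): 33 mm wide along the bed, 4 mm deep, so the cylinder must be rolled up over its edge. Close behind the cylinder, 29 to 39 mm from this point, a fence stands to 64 mm above the bench, so in the trough the cylinder can be reached only from above.
Not all that is in view belongs to the job. Leave any blue, orange or red look-alike of the sample_cylinder alone.

How it is judged:
By the outcome, as a careful person would: the job done as asked, in the order asked, and still so for the second after the job is handed in, with the robot touching nothing.
It also fails if it takes over 72 s, if anything falls off the work surface, if the arm or the gripper's body presses on something with over 40 N, if the wrist force passes 120 N, or if a joint passes its speed limit or range.

## Working session

There is one attempt and no reset: what is moved stays moved. The work goes in short steps, Python scripts to look and compute and a shell command to move; the robot and the scene stay as the last step left them, time stands still between calls to the robot, and variables do not carry over. Pictures are saved under pics/ and viewed, about 8 in all and at most 12, crops included, and the job is handed in when it is done.

```bash
mkdir -p pics; cat > h.py <<'E'
import numpy as np, cv2
from workcell import bot, vision
def cal(n):
    c=vision.get_calibration(n); K=np.array([[c['fx'],0,c['cx']],[0,c['fy'],c['cy']],[0,0,1.]])
    return K,cv2.Rodrigues(np.array(c['rvec'],float))[0],np.array(c['tvec'],float).ravel()
def ray(n,uv,z):
    K,R,t=cal(n); d=R.T@np.linalg.solve(K,[uv[0],uv[1],1.]); o=-R.T@t
    return o+d*(z-o[2])/d[2]
def proj(n,p):
    K,R,t=cal(n); q=K@(R@np.asarray(p,float)+t); return q[:2]/q[2]
def shot(n,f):
    im=cv2.cvtColor(np.asarray(vision.camera(n)),cv2.COLOR_RGB2BGR); cv2.imwrite('pics/'+f,im); return im
E
python3 - <<'E'
from h import *
a=shot('top','t0.png'); b=shot('side','s0.png')
cv2.imwrite('pics/both0.png',cv2.resize(np.vstack([a,b]),None,fx=.78,fy=.78,interpolation=cv2.INTER_AREA))
for n in('top','side'):
    K,R,t=cal(n); print(n,K[0,0],-R.T@t,R[2])
print(bot.get_obs())
E
```

```text
top 392.33278849066005 [0.42178683 0.20923311 1.16377965] [ 0.08755877 -0.0127958  -0.99607717]
side 416.62922128057664 [0.20016138 1.13013419 0.50322982] [ 0.27261296 -0.8697571  -0.41134507]
{'time': 0.1, 'q': array([-7.49424477e+01,  5.00856440e+00,  1.00371117e+01,  9.50979092e+01,
        1.06727238e-03,  9.00006402e+01]), 'qd': array([ 0.02609357, -0.05170609,  0.15362351,  0.00022164, -0.10630262,
       -0.06836871]), 'joint_efforts': array([-7.08318075e-04, -5.21559656e+01,  4.65654588e+01,  1.60671707e-02,
        2.49572855e-05,  2.02343648e-05]), 'ee_pos': array([ 0.14283942, -0.53093044,  0.24163118]), 'tcp_rot': array([-8.99989335e+01,  6.93618994e-02, -7.49430879e+01]), 'wrist_force': array([ 0.63235584,  0.32184754, -0.0994041 ]), 'torque': array([-0.03361785,  0.00210406,  0.04528357]), 'opening': 0.08507408062535803}
```

View pics/t0.png

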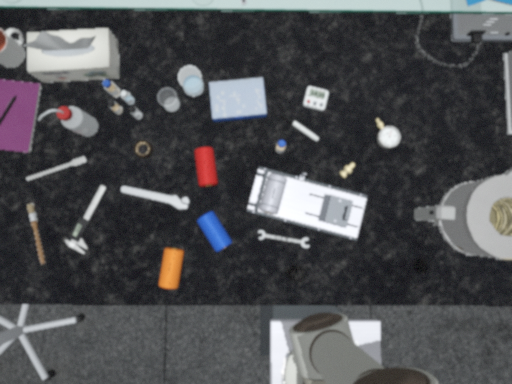

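View pics/s0.png

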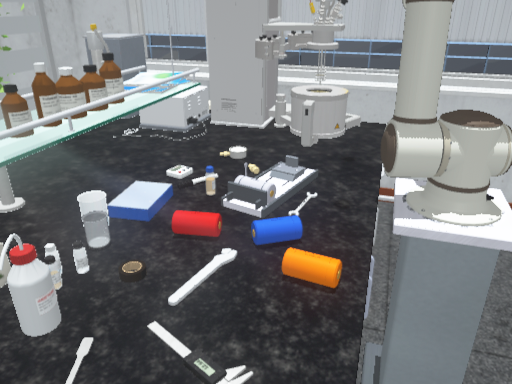

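Top view: the grey cylinder is at (270,190) in the bed's left end, the chock is at (335,208), and blue (214,231), red (206,167) and orange (171,268) are look-alikes on the bench. The vial is at (280,146), the fitting at (347,170), the spanner at (284,239) and the hex key at about (305,131). I choose the grey cylinder lying on the bed and will check it in close crops.

```bash
python3 - <<'E'
from h import *
a=cv2.imread('pics/t0.png')[155:250,235:380]; b=cv2.imread('pics/s0.png')[145:220,215:330]
f=lambda i:cv2.resize(i,(780,int(780*i.shape[0]/i.shape[1])),interpolation=cv2.INTER_CUBIC)
cv2.imwrite('pics/c0.png',f(a)); cv2.imwrite('pics/c1.png',f(b))
P=[ray('top',p,.02) for p in [(259,168),(368,198),(358,240),(249,210)]]
print(np.round(P,4))
for z,p in [(.0435,(270,190)),(.09,(280,146)),(.07,(335,208)),(0.01,(347,170)),(0,(284,239))]: print(p,np.round(ray('top',p,z),4))
E
```

```text
[[ 0.5931  0.1942  0.02  ]
 [ 0.5065 -0.126   0.02  ]
 [ 0.384  -0.0944  0.02  ]
 [ 0.4694  0.2228  0.02  ]]
(270, 190) [0.5261 0.1627 0.0435]
(280, 146) [0.6447 0.1371 0.09  ]
(335, 208) [ 0.4742 -0.0182  0.07  ]
(347, 170) [ 0.5904 -0.0678  0.01  ]
(284, 239) [0.3853 0.1192 0.    ]
```

View pics/c0.png

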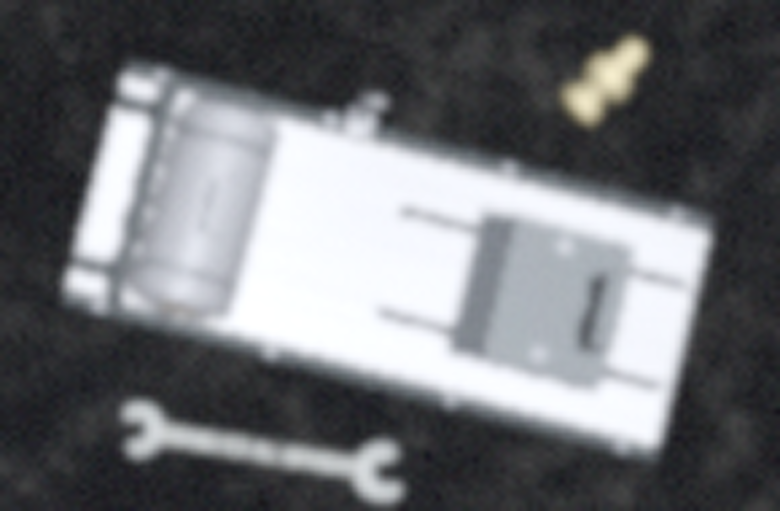

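View pics/c1.png

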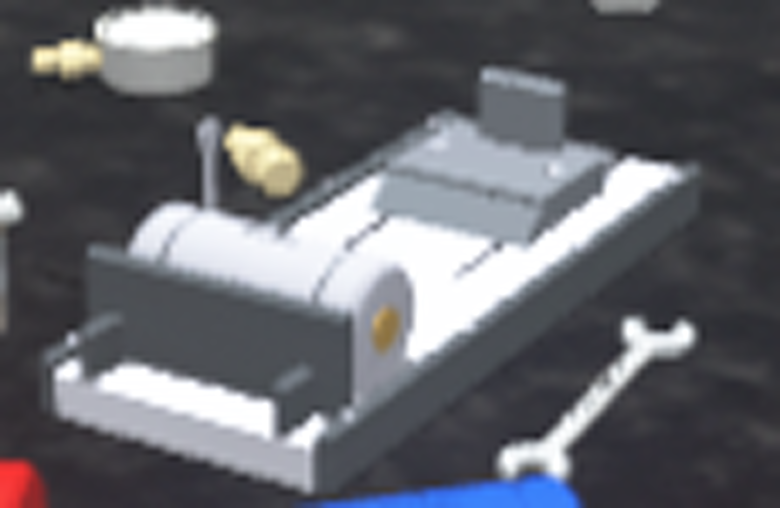

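The crop confirms it: the steel cylinder with two rings lies against the dark fence at c0 (200,205), with the pointer head at c0 (378,102)/c1 (208,128). The chock's fin is at c0 (597,312).

```bash
cat >> h.py <<'E'
T=lambda u,v:(235+u/5.379,155+v/5.379)
S=lambda u,v:(215+u/6.783,145+v/6.783)
def tri(a,b):
    (K1,R1,t1),(K2,R2,t2)=cal('top'),cal('side')
    X=cv2.triangulatePoints(K1@np.c_[R1,t1],K2@np.c_[R2,t2],np.array(a,float).reshape(2,1),np.array(b,float).reshape(2,1)).ravel(); return X[:3]/X[3]
def to_tool(target,yaw=None):
    from scipy.spatial.transform import Rotation as Ro
    o=bot.get_obs(); R=Ro.from_euler('xyz',o['tcp_rot'],degrees=True)
    s=R.inv().apply(np.asarray(target)-o['ee_pos'])
    r=(R.inv()*Ro.from_euler('xyz',[-90,0,yaw],degrees=True)).as_rotvec() if yaw is not None else None
    return np.round(s,4),r
E
python3 - <<'E'
from h import *
P=np.array([ray('top',T(*p),.022) for p in [(122,68),(712,218),(655,455),(65,302)]])
c=P.mean(0); ex=(P[1]+P[2]-P[0]-P[3])[:2]; L=np.linalg.norm(ex)/2; ex/=np.linalg.norm(ex); ey=np.array([-ex[1],ex[0]])
print('c',c,'L',L,'W',np.linalg.norm(P[0]-P[3]),'yaw',np.degrees(np.arctan2(ex[1],ex[0])))
b=lambda p:np.round([(p[:2]-c[:2])@ex,(p[:2]-c[:2])@ey,p[2]],4)
h=tri(T(378,102),S(208,128)); print('head',h,b(h))
print('head ray .078',b(ray('top',T(378,102),.078)),b(ray('side',S(208,128),.078)))
Ps=[ray('side',S(*p),z) for p,z in [((50,375),.020),((697,170),.025),((320,440),.025)]]
for p in Ps: print('side corner',b(p))
print('cyl line',b(ray('top',T(207,205),.071)))
print('toe-ish edge',b(ray('top',T((478),(275)),.02)),b(ray('top',T((450),(350)),.02)),'fin',b(ray('top',T(597,312),.07)))
print('fin side',b(ray('side',S(523,82),.07)))
np.save('bed.npy',np.r_[c[:2],ex])
tr=c[:2]-.1045*ex; print('trough',tr)
print(to_tool([tr[0],tr[1],.14],np.degrees(np.arctan2(ey[1],ey[0]))))
E
```

```text
c [0.48965306 0.05311341 0.022     ] L 0.3302031384827171 W 0.13140894106345252 yaw -104.11888342533886
head [0.56969814 0.06536104 0.07449773] [-0.0314  0.0746  0.0745]
head ray .078 [-0.0314  0.0734  0.078 ] [-0.0393  0.0702  0.078 ]
side corner [-0.1724  0.0582  0.02  ]
side corner [ 0.15  -0.073  0.025]
side corner [-0.1729 -0.0656  0.025 ]
cyl line [-0.104  -0.0002  0.071 ]
toe-ish edge [0.0495 0.0045 0.02  ] [ 0.0443 -0.0389  0.02  ] fin [ 0.1059 -0.0035  0.07  ]
fin side [ 0.1015 -0.0068  0.07  ]
trough [0.51514423 0.15445664]
(array([-0.565 ,  0.1023,  0.5376]), array([-6.59404586e-04, -1.06158251e+00, -1.08482842e-03]))
```

```bash
G='-0.565 0.1023 0.5376 0 -1.0616 0'
python3 -m crank '-0.565 0.1023 0.5376 0 -1.0616 0;-0.565 0.1023 0.5376 0 -1.0616 0;-0.565 0.1023 0.5376 0 -1.0616 0;-0.565 0.1023 0.5376 0 -1.0616 0;-0.565 0.1023 0.5376 0 -1.0616 0;-0.565 0.1023 0.5376 0 -1.0616 0;-0.565 0.1023 0.5376 0 -1.0616 0;-0.565 0.1023 0.5376 0 -1.0616 0'
cat >> h.py <<'E'
B=np.load('bed.npy') ; c,ex=B[:2],B[2:]; ey=np.array([-ex[1],ex[0]]); YAW=np.degrees(np.arctan2(ey[1],ey[0]))
def bed(p): return np.round([(p[0]-c[0])*ex[0]+(p[1]-c[1])*ex[1],(p[0]-c[0])*ey[0]+(p[1]-c[1])*ey[1],p[2]],4)
def world(x,y,z): return np.r_[c+x*ex+y*ey,z]
E
python3 -c "
from h import *
print(to_tool(world(-.1045-.02,0,.12),YAW),bot.get_obs()['q'])"
```

```text
time: 0.9
ee_pos: [0.3326, -0.1808, 0.1899]
tcp_rot: [-90.0, -0.0, -13.8]
wrist_force: [0.9, -0.2, 0.4]
opening: 0.0855
(array([0.0972, 0.0699, 0.3892]), array([9.31896907e-05, 5.02859578e-03, 4.29171608e-04])) [-2.85280133e+01 -1.93423056e+01 -1.76016125e+01  9.17155508e+01
  1.01080984e-03  7.53027530e+01]
```

```bash

python3 -m crank '0.0972 0.0699 0.3892 0 0 0;0.0972 0.0699 0.3892 0 0 0;0.0972 0.0699 0.3892 0 0 0;0.0972 0.0699 0.3892 0 0 0;0.0972 0.0699 0.3892 0 0 0;0.0972 0.0699 0.3892 0 0 0;0.0972 0.0699 0.3892 0 0 0;0.0972 0.0699 0.3892 0 0 0'
python3 -m crank '0 0 0 0 0 0;0 0 0 0 0 0'
python3 - <<'E'
from h import *
a=shot('top','t1.png')[150:250,230:380]; b=shot('side','s1.png')[90:220,195:345]
f=lambda i:cv2.resize(i,None,fx=4,fy=4,interpolation=cv2.INTER_CUBIC)
cv2.imwrite('pics/d1.png',f(b))
o=bot.get_obs(); print(to_tool(world(-.1215,0,.10),YAW),bed(o['ee_pos']),o['tcp_rot'],o['wrist_force'])
E
```

```text
time: 1.7
ee_pos: [0.5185, 0.167, 0.1209]
tcp_rot: [-90.0, 0.0, -14.1]
wrist_force: [1.5, -0.7, 0.7]
opening: 0.0856
time: 1.9
ee_pos: [0.5176, 0.1656, 0.1203]
tcp_rot: [-90.1, 0.1, -14.0]
wrist_force: [-0.4, -0.6, -1.2]
opening: 0.0852
(array([-0.0001,  0.0217,  0.0069]), array([ 0.00039002, -0.00026371, -0.0002913 ])) [-1.146e-01  1.000e-04  1.217e-01] [-9.00223485e+01  1.66871109e-02 -1.41339961e+01] [-0.09451916 -0.27288236 -0.38218598]
```

View pics/d1.png

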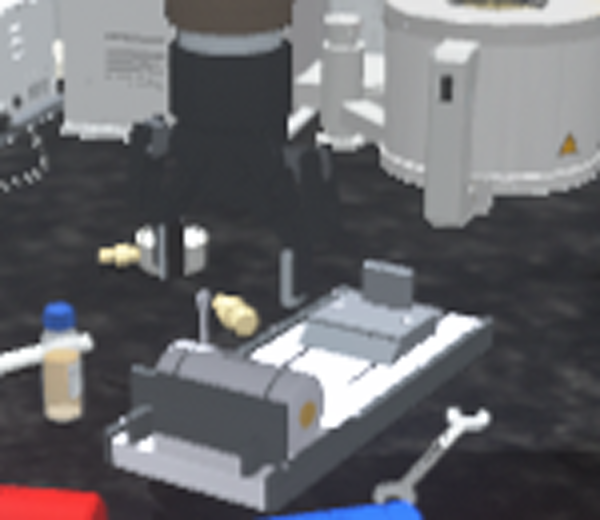

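```bash

python3 -m crank '0 0.01 0.007 0 0 0;0 0.02 0.007 0 0 0;0 0.03 0.007 0 0 0;0 0.033 0.007 0 0 0;0 0.033 0.007 0 0 0;0 0.033 0.007 0 0 0' -0.4 20
python3 -m crank '0 0.001 0 0 0 0;0 0.002 0 0 0 0;0 0.003 0 0 0 0;0 0.004 0 0 0 0'
python3 -m crank '0 0.001 0 0 0 0;0 0.002 0 0 0 0;0 0.003 0 0 0 0;0 0.004 0 0 0 0'
python3 -c "
from h import *
o=bot.get_obs(); print(bed(o['ee_pos']),o['tcp_rot'],o['wrist_force'])"
```

```text
time: 2.6
ee_pos: [0.5198, 0.1715, 0.0888]
tcp_rot: [-90.0, -0.0, -14.1]
wrist_force: [-0.2, -0.3, 0.4]
opening: 0.0597
time: 3.0
ee_pos: [0.5198, 0.1717, 0.0846]
tcp_rot: [-90.0, -0.0, -14.1]
wrist_force: [-1.3, 0.5, -0.7]
opening: 0.0599
time: 3.4
ee_pos: [0.5198, 0.1717, 0.0805]
tcp_rot: [-90.0, -0.0, -14.1]
wrist_force: [0.7, -0.5, -0.4]
opening: 0.0598
[-0.1223  0.0004  0.0805] [-8.99971327e+01 -3.78413476e-03 -1.41151658e+01] [ 0.74744392 -0.45914952 -0.38582367]
```

```bash

python3 -m crank '0 0.0007 0 0 0 0;0 0.0014 0 0 0 0'|grep -E 'ee|wrist'
python3 -m crank '0 0.0007 0 0 0 0;0 0.0014 0 0 0 0'|grep -E 'ee|wrist'
python3 -m crank '0 0.0005 0 0 0 0;0 0.001 0 0 0 0'|grep -E 'ee|wrist'
```

```text
ee_pos: [0.5198, 0.1716, 0.0791]
wrist_force: [0.5, 0.3, -0.4]
ee_pos: [0.5198, 0.1717, 0.0777]
wrist_force: [-0.3, -0.4, 0.3]
ee_pos: [0.5198, 0.1716, 0.0768]
wrist_force: [0.4, -0.8, -0.1]
```

```bash

python3 -m crank '0 0.0005 0 0 0 0;0 0.001 0 0 0 0'|grep -E 'ee|wrist'
python3 -m crank '0 0.0004 0 0 0 0;0 0.0008 0 0 0 0'|grep -E 'ee|wrist'
```

```text
ee_pos: [0.5198, 0.1717, 0.0758]
wrist_force: [-1.1, -0.3, 0.0]
ee_pos: [0.5199, 0.1718, 0.0753]
wrist_force: [-0.8, 0.6, 3.8]
```

```bash

python3 -m crank '0 0.0003 0 0 0 0;0 0.0005 0 0 0 0'|grep -E 'ee|wrist'
python3 -m crank '0 -0.0001 -0.001 0 0 0;0 -0.0002 -0.002 0 0 0;0 -0.0003 -0.003 0 0 0;0 -0.0004 -0.004 0 0 0'|grep -E 'ee|wrist'
```

```text
ee_pos: [0.52, 0.1719, 0.0751]
wrist_force: [-0.5, 0.8, 5.8]
ee_pos: [0.5191, 0.1687, 0.0758]
wrist_force: [-1.7, 5.7, 7.2]
```

```bash

python3 -m crank '0 -0.0002 -0.001 0 0 0;0 -0.0004 -0.002 0 0 0;0 -0.0006 -0.003 0 0 0;0 -0.0008 -0.004 0 0 0'|grep -E 'ee|wrist'
python3 -m crank '0 -0.0002 -0.001 0 0 0;0 -0.0004 -0.002 0 0 0;0 -0.0006 -0.003 0 0 0;0 -0.0008 -0.004 0 0 0'|grep -E 'ee|wrist'
```

```text
ee_pos: [0.5181, 0.1652, 0.0771]
wrist_force: [-3.6, 6.7, 9.7]
ee_pos: [0.5172, 0.1614, 0.0783]
wrist_force: [-4.4, 6.8, 13.4]
```

```bash

python3 -m crank '-0.0001 -0.0003 -0.001 0 0 0;-0.0002 -0.0006 -0.002 0 0 0;-0.0003 -0.0009 -0.003 0 0 0;-0.0004 -0.0012 -0.004 0 0 0'|grep -E 'ee|wrist'
python3 -m crank '-0.0001 -0.0002 -0.001 0 0 0;-0.0002 -0.0004 -0.002 0 0 0;-0.0003 -0.0006 -0.003 0 0 0;-0.0004 -0.0007 -0.004 0 0 0'|grep -E 'ee|wrist'
```

```text
ee_pos: [0.5159, 0.1572, 0.0794]
wrist_force: [-2.9, 4.4, 11.5]
ee_pos: [0.5147, 0.1532, 0.08]
wrist_force: [-2.0, 3.0, 10.8]
```

```bash

python3 -m crank '-0.0001 -0.0001 -0.001 0 0 0;-0.0001 -0.0002 -0.002 0 0 0;-0.0002 -0.0002 -0.003 0 0 0;-0.0002 -0.0003 -0.004 0 0 0'|grep -E 'ee|wrist'
python3 -m crank '0 0 -0.001 0 0 0;-0.0001 -0.0001 -0.002 0 0 0;-0.0001 -0.0001 -0.003 0 0 0;-0.0002 -0.0002 -0.004 0 0 0'|grep -E 'ee|wrist'
python3 -c "
from h import *
o=bot.get_obs(); print(bed(o['ee_pos']),o['tcp_rot'])"
```

```text
ee_pos: [0.5137, 0.1493, 0.0805]
wrist_force: [-2.2, 2.4, 12.1]
ee_pos: [0.5125, 0.1453, 0.0807]
wrist_force: [-1.4, 0.9, 12.6]
[-0.095  -0.0003  0.0807] [-89.88461249  -0.1264875  -14.0882194 ]
```

```bash

python3 -m crank '0 0 -0.001 0 0 0;0 0 -0.002 0 0 0;-0.0001 0 -0.003 0 0 0;-0.0001 0 -0.004 0 0 0;-0.0001 0 -0.005 0 0 0;-0.0001 0 -0.006 0 0 0'|grep -E 'ee|wrist'
python3 -m crank '0 0 -0.001 0 0 0;0 0 -0.002 0 0 0;-0.0001 0 -0.003 0 0 0;-0.0001 0 -0.004 0 0 0;-0.0001 0 -0.005 0 0 0;-0.0001 0 -0.006 0 0 0;-0.0001 0 -0.007 0 0 0;-0.0001 0 -0.008 0 0 0'|grep -E 'ee|wrist'
python3 -c "
from h import *
shot('top','t2.png'); shot('side','s2.png')
o=bot.get_obs(); print(bed(o['ee_pos']),o['tcp_rot'],o['time'])"
```

```text
ee_pos: [0.5109, 0.1394, 0.0807]
wrist_force: [-2.5, 0.8, 13.8]
ee_pos: [0.5089, 0.1317, 0.0808]
wrist_force: [-2.6, 1.1, 14.0]
[-0.0808 -0.0006  0.0807] [-89.9004174   -0.11965523 -14.09395266] 8.9
```

```bash

python3 -m crank '0 0 -0.001 0 0 0;0 0 -0.002 0 0 0;-0.0001 0 -0.003 0 0 0;-0.0001 0 -0.004 0 0 0;-0.0001 0 -0.005 0 0 0;-0.0001 0 -0.006 0 0 0;-0.0001 0 -0.007 0 0 0;-0.0001 0 -0.008 0 0 0'|grep -E 'ee|wrist'
python3 -m crank '0 -0.0005 0 0 0 0;0 -0.001 0 0 0 0;0 -0.002 0 0 0 0;0 -0.012 0 0 0 0;0 -0.025 0.02 0 0 0;0 -0.05 0.06 0 0 0;0 -0.05 0.08 0 0 0'|grep -E 'ee|wrist'
python3 -c "
from h import *
a=shot('top','t3.png');b=shot('side','s3.png')
f=lambda i:cv2.resize(i,(600,int(600*i.shape[0]/i.shape[1])),interpolation=cv2.INTER_CUBIC)
cv2.imwrite('pics/e3.png',np.vstack([f(b[145:220,215:330]),f(a[160:195,240:330])]))
o=bot.get_obs(); print(bed(o['ee_pos']),o['tcp_rot'],o['time'])"
```

```text
ee_pos: [0.5068, 0.1239, 0.0806]
wrist_force: [-3.1, -0.2, 12.1]
ee_pos: [0.5273, 0.2034, 0.1325]
wrist_force: [0.4, -0.4, -0.1]
[-0.1545 -0.0012  0.1292] [-8.99585686e+01 -3.30180429e-02 -1.39780776e+01] 10.5
```

View pics/e3.png

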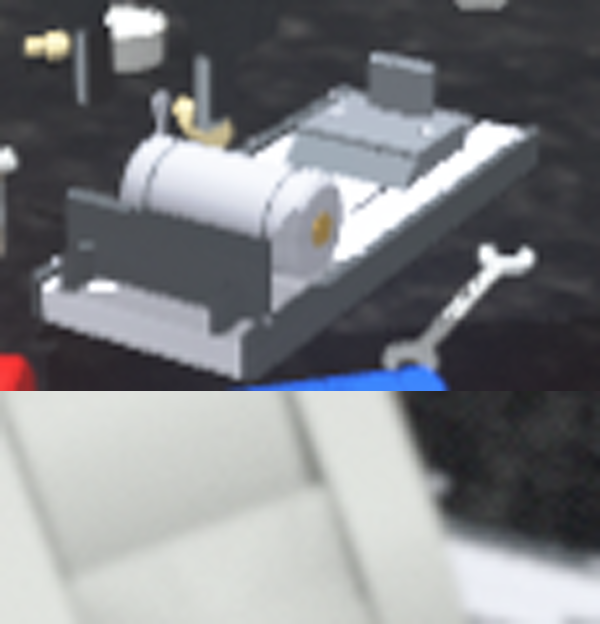

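```bash
python3 - <<'E'
from h import *
i0=cv2.imread('pics/s0.png');i3=cv2.imread('pics/s3.png')
def dot(im):
    h=cv2.cvtColor(im,cv2.COLOR_BGR2HSV); m=cv2.inRange(h,(8,90,80),(28,255,255)); m[:175]=0; m[205:]=0; m[:,:262]=0; m[:,300:]=0
    y,x=np.nonzero(m); return x.mean(),y.mean(),len(x)
for im,z in((i0,.0435),(i3,.0475)):
    d=dot(im); print(d,bed(ray('side',d[:2],z)))
E
```

```text
(np.float64(271.2), np.float64(193.06666666666666), 15) [-0.1086 -0.0545  0.0435]
(np.float64(276.15384615384613), np.float64(188.6153846153846), 13) [-0.0846 -0.0559  0.0475]
```

```bash
python3 - <<'E'
import numpy as np
B=np.load('bed.npy'); a=np.radians(-105.3); B[2:]=np.cos(a),np.sin(a); np.save('bed.npy',B)
from h import *
print(YAW,to_tool(world(-.0935,0,.086),YAW),bot.get_obs()['tcp_rot'])
E
```

```text
-15.299999999999999 (array([ 0.0029,  0.0432, -0.0611]), array([-0.00072973,  0.02307211,  0.00056791])) [-8.99585686e+01 -3.30180429e-02 -1.39780776e+01]
```

```bash

python3 -m crank '0.002 0 -0.04 0 0.0206 0;0.002 0.02 -0.061 0 0.0206 0;0.002 0.038 -0.061 0 0.0206 0;0.002 0.0435 -0.061 0 0.0206 0;0.002 0.0435 -0.061 0 0.0206 0'|grep -E 'ee|wrist'
python3 -m crank '0 0.001 0 0 0 0;0 0.002 0 0 0 0;0 0.003 0 0 0 0;0 0.0035 0 0 0 0'|grep -E 'ee|wrist'
python3 -c "
from h import *
o=bot.get_obs(); print(bed(o['ee_pos']),o['tcp_rot'],o['time'])"
```

```text
ee_pos: [0.512, 0.141, 0.0844]
wrist_force: [-0.7, -0.3, 0.3]
ee_pos: [0.5129, 0.1417, 0.0821]
wrist_force: [0.2, 0.8, 0.2]
[-0.0915 -0.001   0.0821] [-8.99895942e+01 -2.12497116e-02 -1.52765079e+01] 11.4
```

```bash

python3 -m crank '0 0.0004 0 0 0 0;0 0.0008 0 0 0 0'|grep -E 'ee|wrist'
python3 -m crank '0 0.0004 0 0 0 0;0 0.0008 0 0 0 0'|grep -E 'ee|wrist'
```

```text
ee_pos: [0.5128, 0.1415, 0.0812]
wrist_force: [-0.5, -0.2, -0.1]
ee_pos: [0.5128, 0.1416, 0.0807]
wrist_force: [-1.7, 0.4, 5.1]
```

```bash

python3 -m crank '0 0.0002 -0.001 0 0 0;0 0.0003 -0.002 0 0 0;0 0.0003 -0.003 0 0 0;0 0.0003 -0.004 0 0 0;0 0.0003 -0.005 0 0 0;0 0.0003 -0.006 0 0 0'|grep -E 'ee|wrist'
python3 -m crank '0 0 -0.0015 0 0 0;0 0 -0.003 0 0 0;0 0 -0.0045 0 0 0;0 0 -0.006 0 0 0;0 0 -0.0075 0 0 0;0 0 -0.009 0 0 0'|grep -E 'ee|wrist'
```

```text
ee_pos: [0.5113, 0.1358, 0.0808]
wrist_force: [-2.1, 1.6, 6.6]
ee_pos: [0.5089, 0.1271, 0.0808]
wrist_force: [-2.0, 0.1, 7.3]
```

```bash

python3 -m crank '0 0 -0.0015 0 0 0;0 0 -0.003 0 0 0;0 0 -0.0045 0 0 0;0 0 -0.006 0 0 0;0 0 -0.0075 0 0 0;0 0 -0.009 0 0 0;0 0 -0.0105 0 0 0;0 0 -0.012 0 0 0'|grep -E 'ee|wrist'
python3 -m crank '0 0 -0.0015 0 0 0;0 0 -0.003 0 0 0;0 0 -0.0045 0 0 0;0 0 -0.006 0 0 0;0 0 -0.0075 0 0 0;0 0 -0.009 0 0 0;0 0 -0.0105 0 0 0;0 0 -0.012 0 0 0'|grep -E 'ee|wrist'
python3 -m crank '0 0 0 0 0 0;0 -0.0005 0 0 0 0;0 -0.001 0 0 0 0;0 -0.002 0 0 0 0;0 -0.03 0 0 0 0;0 -0.07 0 0 0 0;0 -0.07 0.05 0 0 0;0 -0.07 0.1 0 0 0'|grep -E 'ee|wrist'
python3 -c "
from h import *
shot('top','t4.png')"
python3 -m crank '0 0 0 0 0 0'|grep -E 'ee'
cat > look.py <<'E'
from h import *
import sys
n=sys.argv[1]
a=shot('top','t%s.png'%n);b=shot('side','s%s.png'%n)
f=lambda i:cv2.resize(i,(600,int(600*i.shape[0]/i.shape[1])),interpolation=cv2.INTER_CUBIC)
cv2.imwrite('pics/e%s.png'%n,np.vstack([f(b[150:200,225:315]),f(a[160:200,265:340])])[:600])
h=cv2.cvtColor(b,cv2.COLOR_BGR2HSV); m=cv2.inRange(h,(8,90,80),(28,255,255)); m[:172]=0; m[205:]=0; m[:,266:]=m[:,266:]; m[:,:266]=0; m[:,305:]=0
y,x=np.nonzero(m); print('dot',x.mean(),y.mean(),len(x),bed(ray('side',(x.mean(),y.mean()),.0475)))
o=bot.get_obs(); print(bed(o['ee_pos']),o['tcp_rot'],o['time'])
E
python3 look.py 5
```

```text
ee_pos: [0.5058, 0.1156, 0.0809]
wrist_force: [-2.5, 0.7, 5.6]
ee_pos: [0.5026, 0.1039, 0.0807]
wrist_force: [-1.4, 0.3, 6.7]
ee_pos: [0.53, 0.2009, 0.1519]
wrist_force: [1.6, 0.7, -1.0]
ee_pos: [0.5289, 0.2025, 0.1491]
dot 279.9166666666667 185.91666666666666 12 [-0.0626 -0.0571  0.0475]
[-0.1522 -0.0014  0.1495] [-9.00549932e+01  4.92549550e-02 -1.52538507e+01] 15.65
```

View pics/e5.png

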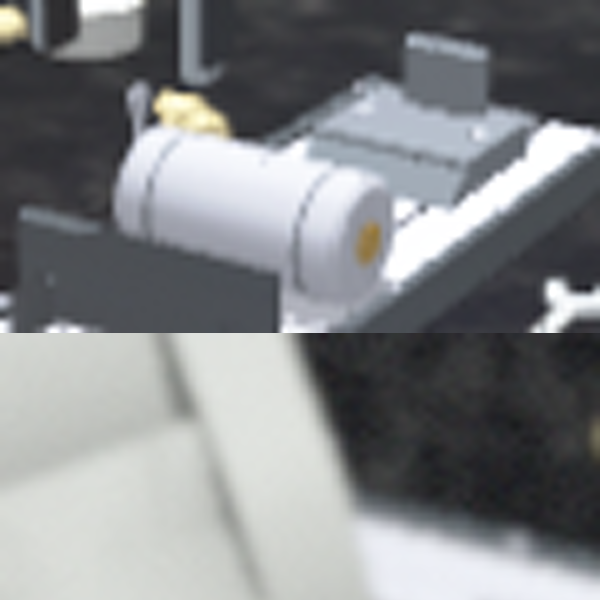

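```bash

python3 -m crank '-0.24 -0.03 0.194 0 0 0;-0.24 -0.03 0.194 0 0 0;-0.24 -0.03 0.194 0 0 0;-0.24 -0.03 0.194 0 0 0;-0.24 -0.03 0.194 0 0 0;-0.24 -0.03 0.194 0 0 0;-0.24 -0.03 0.194 0 0 0;-0.24 -0.03 0.194 0 0 0'|grep -E 'ee|wrist'
python3 look.py 6
python3 -c "
import cv2;i=cv2.imread('pics/t6.png')[165:225,255:345];cv2.imwrite('pics/f6.png',cv2.resize(i,(792,528),interpolation=cv2.INTER_CUBIC))"
```

```text
ee_pos: [0.3479, 0.4509, 0.1802]
wrist_force: [0.2, -0.3, -0.2]
dot 281.0 185.0 3 [-0.0556 -0.0565  0.0475]
[-0.3452 -0.2401  0.1799] [-9.00318117e+01 -1.59412120e-02 -1.53493950e+01] 16.55
```

View pics/f6.png

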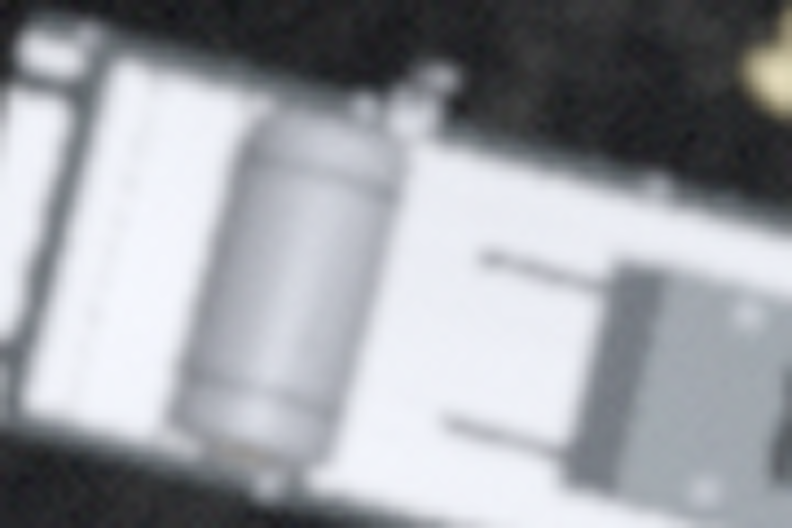

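```bash
python3 - <<'E'
from h import *
U=lambda u,v:(255+u/8.8,165+v/8.8)
r=lambda u,v,z:bed(ray('top',U(u,v),z))
for p in [(213,270),(377,270),(295,270)]: print(r(*p,.0475))
print('axis dir pts',r((250+417)/2-6,140,.0475),r((175+340)/2,405,.0475))
print('rails',r(110,40,.025),r(785,225,.025),r(20,430,.025),r(350,505,.025))
print('head',r(437,78,.076),'foot',r(410,120,.025),r(362,100,.025))
print('trough dashed edge',r(150,80,.02),r(80,410,.02))
print('chock toe',r(620,260,.02),r(570,490,.02))
E
```

```text
[-0.0857 -0.0028  0.0475]
[-0.0344  0.0116  0.0475]
[-0.06    0.0044  0.0475]
axis dir pts [-0.061   0.0483  0.0475] [-0.0603 -0.0411  0.0475]
rails [-0.1381  0.0642  0.025 ] [0.0944 0.065  0.025 ] [-0.1321 -0.0688  0.025 ] [-0.0208 -0.0634  0.025 ]
head [-0.0344  0.0729  0.076 ] foot [-0.0348  0.0653  0.025 ] [-0.052   0.0674  0.025 ]
trough dashed edge [-0.1216  0.0555  0.02  ] [-0.1147 -0.0569  0.02  ]
chock toe [0.0452 0.0396 0.02  ] [ 0.0487 -0.0388  0.02  ]
```

```bash
python3 - <<'E'
from h import *
print(to_tool(world(-.0735,-.001,.086),YAW))
E
```

```text
(array([ 0.2393,  0.0941, -0.2715]), array([ 0.00055534, -0.00086218,  0.00027799]))
```

```bash

python3 -m crank '0.2393 0.03 -0.2715 0 0 0;0.2393 0.03 -0.2715 0 0 0;0.2393 0.03 -0.2715 0 0 0;0.2393 0.03 -0.2715 0 0 0;0.2393 0.03 -0.2715 0 0 0;0.2393 0.03 -0.2715 0 0 0;0.2393 0.03 -0.2715 0 0 0;0.2393 0.03 -0.2715 0 0 0'|grep -E 'ee|wrist'
python3 -m crank '0 0.03 0 0 0 0;0 0.055 0 0 0 0;0 0.063 0 0 0 0;0 0.065 0 0 0 0;0 0.066 0 0 0 0;0 0.067 0 0 0 0;0 0.068 0 0 0 0'|grep -E 'ee|wrist'
python3 -c "
from h import *
o=bot.get_obs(); print(bed(o['ee_pos']),o['tcp_rot'],o['time'])"
```

```text
ee_pos: [0.5088, 0.1197, 0.1494]
wrist_force: [0.0, 1.3, -0.2]
ee_pos: [0.5082, 0.126, 0.083]
wrist_force: [-0.2, -0.5, 1.0]
[-0.0752 -0.0013  0.083 ] [-8.99552018e+01 -8.31736852e-02 -1.52859144e+01] 18.05
```

```bash

python3 -m crank '0 0.0005 0 0 0 0;0 0.001 0 0 0 0;0 0.0015 0 0 0 0;0 0.0018 0 0 0 0'|grep -E 'ee|wrist'
python3 -m crank '0 0.0004 0 0 0 0;0 0.0008 0 0 0 0'|grep -E 'ee|wrist'
```

```text
ee_pos: [0.5077, 0.1258, 0.0803]
wrist_force: [-0.9, -0.6, 2.3]
ee_pos: [0.5079, 0.1259, 0.0801]
wrist_force: [-2.1, 1.3, 8.9]
```

```bash

python3 -m crank '0 0 -0.0015 0 0 0;0 -0.0001 -0.003 0 0 0;0 -0.0002 -0.0045 0 0 0;0 -0.0003 -0.006 0 0 0;0 -0.0004 -0.0075 0 0 0;0 -0.0004 -0.009 0 0 0;0 -0.0004 -0.0105 0 0 0;0 -0.0004 -0.012 0 0 0'|grep -E 'ee|wrist'
python3 -m crank '0 0 -0.0015 0 0 0;0 0 -0.003 0 0 0;0 0 -0.0045 0 0 0;0 0 -0.006 0 0 0;0 0 -0.0075 0 0 0;0 0 -0.009 0 0 0;0 0 -0.0105 0 0 0;0 0 -0.012 0 0 0'|grep -E 'ee|wrist'
```

```text
ee_pos: [0.5048, 0.1144, 0.0808]
wrist_force: [-2.5, 1.3, 8.4]
ee_pos: [0.5016, 0.1028, 0.0808]
wrist_force: [-0.9, 0.8, 8.4]
```

Another 22 mm of plate travel (46 in total), then lift and look from both cameras with the arm aside.

```bash

python3 -m crank '0 0 -0.0015 0 0 0;0 0 -0.003 0 0 0;0 0 -0.0045 0 0 0;0 0 -0.006 0 0 0;0 0 -0.0075 0 0 0;0 0 -0.009 0 0 0;0 0 -0.0105 0 0 0;0 0 -0.012 0 0 0'|grep -E 'ee|wrist'
python3 -m crank '0 0 -0.0015 0 0 0;0 0 -0.003 0 0 0;0 0 -0.0045 0 0 0;0 0 -0.006 0 0 0;0 0 -0.0075 0 0 0;0 0 -0.009 0 0 0;0 0 -0.01 0 0 0;0 0 -0.01 0 0 0'|grep -E 'ee|wrist'
python3 -m crank '0 -0.0005 0 0 0 0;0 -0.001 0 0 0 0;0 -0.002 0 0 0 0;0 -0.03 0 0 0 0;0 -0.07 0 0 0 0;-0.02 -0.07 0.05 0 0 0;-0.04 -0.07 0.1 0 0 0'|grep -E 'ee|wrist'
python3 -m crank '-0.2 0 0.24 0 0 0;-0.2 0 0.24 0 0 0;-0.2 0 0.24 0 0 0;-0.2 0 0.24 0 0 0;-0.2 0 0.24 0 0 0;-0.2 0 0.24 0 0 0;-0.2 0 0.24 0 0 0'|grep -E 'ee|wrist'
python3 look.py 7
python3 -c "
import cv2;import numpy as np
i=cv2.imread('pics/t7.png')[165:225,255:345];j=cv2.imread('pics/s7.png')[150:205,230:320]
f=lambda i:cv2.resize(i,None,fx=5.2,fy=5.2,interpolation=cv2.INTER_CUBIC)
cv2.imwrite('pics/f7.png',np.vstack([f(i),f(j)]))"
```

```text
ee_pos: [0.4985, 0.0912, 0.0808]
wrist_force: [-1.6, 1.6, 7.8]
ee_pos: [0.4959, 0.0813, 0.0807]
wrist_force: [-1.2, 0.7, 7.7]
ee_pos: [0.4849, 0.1811, 0.1511]
wrist_force: [1.8, -0.0, -1.1]
ee_pos: [0.3521, 0.4684, 0.1489]
wrist_force: [-0.5, -1.1, -0.5]
dot 283.6 184.8 5 [-0.0506 -0.0618  0.0475]
[-0.3626 -0.2405  0.149 ] [-9.00687845e+01  2.93111453e-02 -1.51228809e+01] 23.35
```

View pics/f7.png

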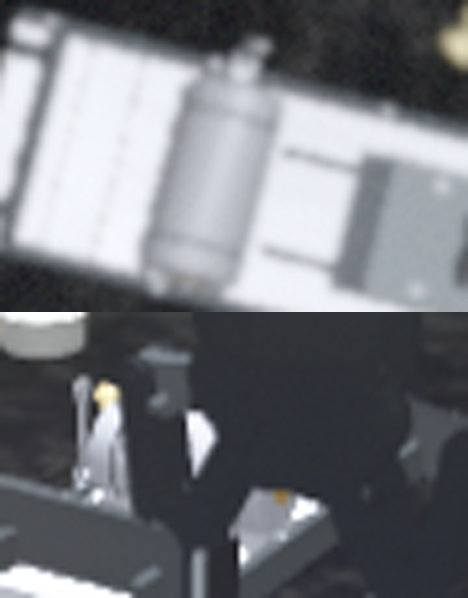

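```bash
cat > meas.py <<'E'
from h import *
import sys
from scipy.ndimage import map_coordinates, gaussian_filter1d
def prof(g,y,z,x0,x1):
    xs=np.arange(x0,x1,.0005); uv=np.array([proj('top',world(x,y,z)) for x in xs])
    return xs,gaussian_filter1d(map_coordinates(g.astype(float),[uv[:,1],uv[:,0]],order=3),3)
for n in sys.argv[1:]:
    im=cv2.imread('pics/t%s.png'%n); g=cv2.cvtColor(im,cv2.COLOR_BGR2GRAY); E=[]
    for y in np.arange(-.03,.031,.01):
        xs,p=prof(g,y,.0475,-.085 if n!='6' else -.105,.01); d=np.gradient(p); E.append((y,xs[d.argmin()],xs[d.argmax()],(xs[d.argmin()]+xs[d.argmax()])/2))
    E=np.array(E); print(n,np.round(E*1000,1).tolist()); k=np.polyfit(E[:,0],E[:,3],1); print('centre',k[1],'skew deg',np.degrees(np.arctan(k[0])))
    # pointer head: bright centroid across x at z=.076 y .070..078
    for y,z in((.072,.076),(.076,.076),(.080,.076)):
        xs,p=prof(g,y,z,-.06,-.01); w=np.clip(p-p.min()-.5*np.ptp(p),0,None); print('head y',y,(xs*w).sum()/w.sum(),np.ptp(p))
E
python3 meas.py 6 7
```

```text
6 [[-30.0, -90.5, -34.5, -62.5], [-20.0, -90.0, -34.0, -62.0], [-10.0, -90.5, -34.0, -62.2], [0.0, -90.0, -34.0, -62.0], [10.0, -91.0, -34.0, -62.5], [20.0, -90.5, -34.0, -62.2], [30.0, -90.5, -34.0, -62.2]]
centre -0.062249999999999965 skew deg -3.756677106426214e-14
head y 0.072 -0.036131690325504146 109.0842229224238
head y 0.076 -0.035156360800791736 106.21115349725274
head y 0.08 -0.03559866798372428 37.69940176907582Traceback (most recent call last):
  File "meas.py", line 10, in <module>
    xs,p=prof(g,y,.0475,-.085 if n!='6' else -.105,.01); d=np.gradient(p); E.append((y,xs[d.argmin()],xs[d.argmax()],(xs[d.argmin()]+xs[d.argmax()])/2))
         ~~~~^^^^^^^^^^^^^^^^^^^^^^^^^^^^^^^^^^^^^^^^^^
  File "meas.py", line 5, in prof
    xs=np.arange(x0,x1,.0005); uv=np.array([proj('top',world(x,y,z)) for x in xs])
                                            ~~~~^^^^^^^^^^^^^^^^^^^^
  File "h.py", line 10, in proj
    K,R,t=cal(n); q=K@(R@np.asarray(p,float)+t); return q[:2]/q[2]
          ~~~^^^
  File "h.py", line 4, in cal
    c=vision.get_calibration(n); K=np.array([[c['fx'],0,c['cx']],[0,c['fy'],c['cy']],[0,0,1.]])
ValueError: time passes only in moves, steps and waits
```

```bash
sed -i 's/^def cal(n):/import functools\n@functools.lru_cache\ndef cal(n):/' h.py; python3 meas.py 7
```

```text
7 [[-30.0, -66.5, -11.0, -38.7], [-20.0, -67.5, -11.0, -39.2], [-10.0, -67.0, -11.0, -39.0], [0.0, -67.5, -10.5, -39.0], [10.0, -67.0, -11.0, -39.0], [20.0, -68.0, -11.0, -39.5], [30.0, -66.5, -11.0, -38.7]]
centre -0.03903571428571426 skew deg -0.1023137832358881
head y 0.072 -0.036211023029782234 111.6370047744381
head y 0.076 -0.03511515667538173 99.05135853304824
head y 0.08 -0.03537993418770111 43.35613085258761
```

```bash
python3 - <<'E'
from h import *
print(to_tool(world(-.041,-.001,.12),YAW))
E
```

```text
(array([ 0.2385,  0.0293, -0.3223]), array([ 0.00120131,  0.00309162, -0.00050972]))
```

```bash

python3 -m crank '0.2385 0 -0.3223 0 0 0;0.2385 0 -0.3223 0 0 0;0.2385 0 -0.3223 0 0 0;0.2385 0 -0.3223 0 0 0;0.2385 0 -0.3223 0 0 0;0.2385 0 -0.3223 0 0 0;0.2385 0 -0.3223 0 0 0;0.2385 0 -0.3223 0 0 0'|grep -E 'ee|wrist'
python3 -m crank '0 0 -0.005 0 0 0;0 0 -0.005 0 0 0'|grep -E 'ee|wrist'
python3 -c "
from h import *
o=bot.get_obs(); print(bed(o['ee_pos']),o['tcp_rot'],o['time'])"
```

```text
ee_pos: [0.4993, 0.0884, 0.15]
wrist_force: [0.9, 0.8, -0.6]
ee_pos: [0.4978, 0.0847, 0.1497]
wrist_force: [0.0, 0.5, -0.0]
[-0.0326 -0.0005  0.1497] [-9.00181105e+01  2.44440979e-02 -1.55627088e+01] 24.35
```

```bash

python3 -m crank '0 0.03 0.009 0 0 0;0 0.055 0.009 0 0 0;0 0.063 0.009 0 0 0;0 0.065 0.009 0 0 0;0 0.066 0.009 0 0 0;0 0.067 0.009 0 0 0;0 0.0675 0.009 0 0 0;0 0.0675 0.009 0 0 0'|grep -E 'ee|wrist'
python3 -m crank '0 0.0004 0 0 0 0;0 0.0008 0 0 0 0'|grep -E 'ee|wrist'
python3 -c "
from h import *
o=bot.get_obs(); print(bed(o['ee_pos']),o['tcp_rot'],o['time'])"
```

```text
ee_pos: [0.5007, 0.096, 0.0829]
wrist_force: [0.1, 0.5, -0.5]
ee_pos: [0.5005, 0.0959, 0.0817]
wrist_force: [0.4, -0.0, -0.7]
[-0.0441 -0.0008  0.0817] [-8.99919908e+01 -1.36503836e-02 -1.53043359e+01] 25.35
```

```bash

python3 -m crank '0 0.0004 0 0 0 0;0 0.0008 0 0 0 0;0 0.0012 0 0 0 0;0 0.0014 0 0 0 0;0 0.0014 0 0 0 0'|grep -E 'ee|wrist'
python3 -m crank '0 0 -0.001 0 0 0;0 0 -0.002 0 0 0;0 0 -0.003 0 0 0;0 0 -0.004 0 0 0;0 0 -0.005 0 0 0;0 0 -0.006 0 0 0;0 0 -0.006 0 0 0'|grep -E 'ee|wrist'
python3 -m crank '0 -0.0005 0 0 0 0;0 -0.001 0 0 0 0;0 -0.002 0 0 0 0;0 -0.005 0 0 0 0;0 -0.03 0 0 0 0;0 -0.055 0 0 0 0;0 -0.055 0 0 0 0'|grep -E 'ee|wrist'
```

```text
ee_pos: [0.5005, 0.0961, 0.0809]
wrist_force: [-1.8, -0.0, 7.2]
ee_pos: [0.4989, 0.0902, 0.0809]
wrist_force: [-2.0, 0.3, 5.9]
ee_pos: [0.5002, 0.0904, 0.1386]
wrist_force: [0.2, -0.4, 0.4]
```

```bash

python3 -m crank '0 0 -0.04 0 0 0;0 0 -0.08 0 0 0;0 0 -0.12 0 0 0;0 0 -0.16 0 0 0;0 0 -0.18 0 0 0;0 0 -0.185 0 0 0;0 0 -0.185 0 0 0' 1 20
python3 - <<'E'
from h import *
shot('top','t8.png'); shot('side','s8.png')
i=cv2.imread('pics/t8.png')[160:235,255:360];j=cv2.imread('pics/s8.png')[145:205,230:330]
f=lambda i:cv2.resize(i,None,fx=4.4,fy=4.4,interpolation=cv2.INTER_CUBIC)
cv2.imwrite('pics/f8.png',np.vstack([f(i),f(j)[:,:462]]) if f(j).shape[1]>=462 else np.vstack([f(i)[:,:f(j).shape[1]],f(j)]))
o=bot.get_obs(); print(bed(o['ee_pos']),o['tcp_rot'],o['time'])
E
python3 meas.py 8
```

```text
time: 27.95
ee_pos: [0.4498, -0.0887, 0.1348]
tcp_rot: [-90.0, 0.0, -15.4]
wrist_force: [0.9, 0.4, -0.4]
opening: -0.0001
[ 0.1462 -0.0009  0.1349] [-8.99877062e+01  1.42507080e-02 -1.52756816e+01] 28.05
8 [[-30.0, -64.0, -8.5, -36.2], [-20.0, -63.5, -8.0, -35.7], [-10.0, -64.5, -8.0, -36.2], [0.0, -64.0, -8.0, -36.0], [10.0, -65.0, -8.0, -36.5], [20.0, -63.5, -8.0, -35.7], [30.0, -64.5, -8.0, -36.2]]
centre -0.03610714285714283 skew deg -0.051156932399861924
head y 0.072 -0.036173496042291135 109.26978632815079
head y 0.076 -0.03520494407753895 102.47815674982601
head y 0.08 -0.035312689998750244 39.304279403544875
```

View pics/f8.png

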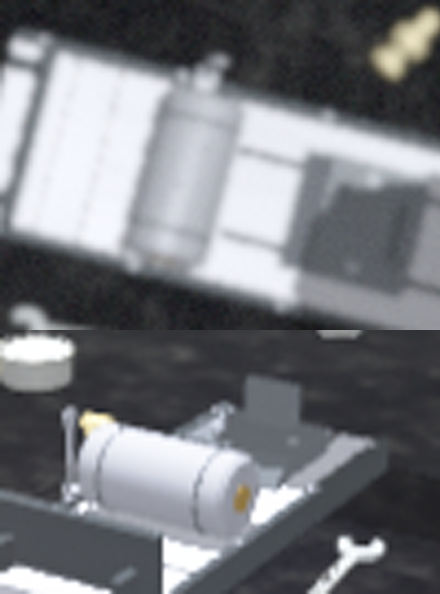

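```bash
python3 - <<'E'
from h import *
b=cv2.imread('pics/s8.png')
d=(230+242/4.4,145+168/4.4); 
h=cv2.cvtColor(b,cv2.COLOR_BGR2HSV); m=cv2.inRange(h,(8,80,60),(30,255,255)); m[:176]=0; m[192:]=0; m[:,:278]=0; m[:,292:]=0
y,x=np.nonzero(m); print(len(x),x.mean(),y.mean(),d)
print('dot',bed(ray('side',(x.mean(),y.mean()),.0475)),bed(ray('side',d,.0475)))
# blade: dark-bg bright column
for p in [(68,410),(70,450),(72,490)]: 
    q=(230+p[0]/4.4,145+(p[1]-330)/4.4); print(q,[bed(ray('side',q,z)).tolist() for z in (.078,.05,.025)])
print('proj mark pointer top',proj('side',world(-.0357,.072,.082)),proj('side',world(-.0357,.072,.025)),proj('side',world(-.0361,-.054,.0475)),proj('side',world(-.0361,.054,.0475)))
g=cv2.cvtColor(b,cv2.COLOR_BGR2GRAY)
print(g[160:184,240:254])
E
```

```text
14 284.5 182.85714285714286 (285.0, 183.1818181818182)
dot [-0.0377 -0.0573  0.0475] [-0.0389 -0.0596  0.0475]
(245.45454545454544, 163.1818181818182) [[-0.0365, 0.073, 0.078], [0.0245, 0.115, 0.05], [0.0789, 0.1524, 0.025]]
(245.9090909090909, 172.27272727272728) [[-0.0935, 0.0327, 0.078], [-0.0363, 0.0719, 0.05], [0.0148, 0.107, 0.025]]
(246.36363636363637, 181.36363636363637) [[-0.1448, -0.0036, 0.078], [-0.0909, 0.0332, 0.05], [-0.0429, 0.0662, 0.025]]
proj mark pointer top [245.89484753 161.86621405] [246.08734611 180.12432405] [283.73207951 182.4084433 ] [251.09554046 174.32349081]
[[ 65  66  61  58  55  54  53  54  54  53  51  51  52  53]
 [ 65  65  65  62  60  57  55  55  54  55  53  53  54  55]
 [ 59  62  64  65  64 117 116  70  52  51  51  51  51  52]
 [ 55  56  57  60 126 170 158  99  59 120 127  70  48  50]
 [ 52  51  53  54 161 170 154 107 112 219 229 232 214 204]
 [ 52  51  52  53 135 149 152  93 188 241 247 251 250 249]
 [ 53  54  54  55 110 148 144  81 185 221 236 235 243 249]
 [ 52  53  53  54  79 152 126  69  79 190 230 233 237 246]
 [ 53  52  52  53  55 158 117  63
[... 211 characters left out ...]
7  55  53  52 156 125  68 179 222 228 229 225 181]
 [ 58  56  53  52  54 156 137  84 197 218 221 223 194 181]
 [ 63  59  58  57  59 155 138 110 191 208 211 214 172 198]
 [ 66  64  65  66  69 146 138 134 184 195 199 203 156 200]
 [ 64  65  63  66  70 131 135 139 173 181 185 181 140 189]
 [ 66  67  67  65  65 130 131 131 160 169 172 158 144 177]
 [ 71  74  74  69  73 129 126 125 153 161 163 148 146 167]
 [ 71  75  69  67  91 130 136 137 154 159 158 142 139 158]
 [ 69  65  57  64 146 148 218 215 167 157 157 141 138 155]
 [ 58  57  56  67 162 157 226 224 168 154 154 146 131 152]
 [ 57  64  65  67 136 189 160 141 136 149 152 152 117 147]
 [ 73  70  64  76 138 197 156 116 109 152 150 148 112 137]]
```

```bash
python3 - <<'E'
from meas import *
g=cv2.cvtColor(cv2.imread('pics/t6.png'),cv2.COLOR_BGR2GRAY)
for y,z in((.03,.0395),(.0,.0395),(0,.07)):
    xs,p=prof(g,y,z,.02,.15); print(y,z,[(round(x*1000),int(v)) for x,v in zip(xs[::6],p[::6])])
U=lambda u,v:(255+u/8.8,165+v/8.8)
print(bed(ray('top',U(662,275),.0395)))
E
```

```text
0.03 0.0395 [(20, 206), (23, 206), (26, 206), (29, 205), (32, 201), (35, 189), (38, 167), (41, 143), (44, 127), (47, 124), (50, 123), (53, 125), (56, 137), (59, 155), (62, 164), (65, 166), (68, 167), (71, 166), (74, 165), (77, 167), (80, 176), (83, 189), (86, 193), (89, 187), (92, 176), (95, 167), (98, 165), (101, 164), (104, 164), (107, 165), (110, 164), (113, 164), (116, 165), (119, 169), (122, 177), (125, 188), (128, 195), (131, 194), (134, 189), (137, 190), (140, 194), (143, 195), (146, 195), (149, 197)]
0.0 0.0395 [(20, 240), (23, 240), (26, 240), (29, 239), (32, 238), (35, 228), (38, 201), (41, 162), (44, 134), (47, 124), (50, 124), (53, 126), (56, 138), (59, 154), (62, 164), (65, 167), (68, 168), (71, 168), (74, 168), (77, 167), (80, 166), (83, 165), (86, 166), (89, 166), (92, 166), (95, 166), (98, 165), (101, 155), (104, 132), (107, 107), (110, 112), (113, 140), (116, 159), (119, 170), (122, 190), (125, 214), (128, 230), (131, 235), (134, 236), (137, 236), (140, 236), (143, 236), (146, 235), (149, 235)]
0 0.07 [(20, 238), (23, 238), (26, 238), (29, 233), (32, 214), (35, 178), (38, 142), (41, 126), (44, 124), (47, 125), (50, 132), (53, 150), (56, 162), (59, 167), (62, 168), (65, 168), (68, 166), (71, 166), (74, 166), (77, 166), (80, 166), (83, 166), (86, 166), (89, 166), (92, 165), (95, 157), (98, 135), (101, 112), (104, 119), (107, 146), (110, 162), (113, 175), (116, 200), (119, 223), (122, 234), (125, 236), (128, 236), (131, 236), (134, 235), (137, 235), (140, 235), (143, 235), (146, 229), (149, 215)]
[0.0567 0.0361 0.0395]
```

```bash

python3 -m crank '0 0.03 0 0 0 0;0 0.055 0 0 0 0;0 0.07 0 0 0 0;0 0.076 0 0 0 0;0 0.077 0 0 0 0'|grep -E 'ee|wrist'
python3 -m crank '0 0 -0.0 0 0 0;0 0 0.002 0 0 0;0 0 0.004 0 0 0;0 0 0.006 0 0 0;0 0 0.008 0 0 0;0 0 0.01 0 0 0'|grep -E 'ee|wrist'
python3 -m crank '0 0 0.001 0 0 0;0 0 0.002 0 0 0;0 0 0.003 0 0 0;0 0 0.004 0 0 0'|grep -E 'ee|wrist'
python3 -c "
from h import *
o=bot.get_obs(); print(bed(o['ee_pos']),o['tcp_rot'],o['time'])"
```

```text
ee_pos: [0.45, -0.0878, 0.0579]
wrist_force: [0.4, -0.3, 0.5]
ee_pos: [0.4527, -0.0785, 0.0582]
wrist_force: [-0.4, -0.7, -0.6]
ee_pos: [0.4537, -0.0748, 0.0581]
wrist_force: [0.2, -0.9, 0.3]
[ 0.1328 -0.001   0.0581] [-8.99986699e+01  5.96015582e-04 -1.53026310e+01] 29.55
```

```bash

python3 -m crank '0 0 0.001 0 0 0;0 0 0.002 0 0 0'|grep -E 'ee|wrist'
python3 -m crank '0 0 0.001 0 0 0;0 0 0.002 0 0 0'|grep -E 'ee|wrist'
python3 -m crank '0 0 0.001 0 0 0;0 0 0.002 0 0 0'|grep -E 'ee|wrist'
python3 -m crank '0 0 0.001 0 0 0;0 0 0.002 0 0 0'|grep -E 'ee|wrist'
python3 -m crank '0 0 0.001 0 0 0;0 0 0.002 0 0 0'|grep -E 'ee|wrist'
python3 -c "
from h import *
o=bot.get_obs(); print(bed(o['ee_pos']),o['tcp_rot'],o['time'])"
```

```text
ee_pos: [0.4542, -0.0728, 0.0581]
wrist_force: [0.4, 0.1, -0.1]
ee_pos: [0.4547, -0.0709, 0.0581]
wrist_force: [-0.6, 0.1, -0.3]
ee_pos: [0.4552, -0.0691, 0.0581]
wrist_force: [-1.1, -1.3, 1.0]
ee_pos: [0.4558, -0.0672, 0.0581]
wrist_force: [0.2, -2.5, 0.6]
ee_pos: [0.4563, -0.0651, 0.0581]
wrist_force: [-0.3, -2.4, 0.9]
[ 0.1229 -0.001   0.0581] [-9.00048225e+01  5.31743559e-03 -1.52990435e+01] 30.55
```

```bash

python3 -m crank '0 0 0.002 0 0 0;0 0 0.004 0 0 0;0 0 0.0065 0 0 0;0 0 0.009 0 0 0;0 0 0.0115 0 0 0;0 0 0.014 0 0 0;0 0 0.0165 0 0 0;0 0 0.019 0 0 0'|grep -E 'wrist'
python3 -m crank '0 0 0.0025 0 0 0;0 0 0.005 0 0 0;0 0 0.0075 0 0 0;0 0 0.01 0 0 0;0 0 0.0125 0 0 0;0 0 0.015 0 0 0;0 0 0.0175 0 0 0;0 0 0.02 0 0 0'|grep -E 'wrist'
python3 -m crank '0 0 0.002 0 0 0;0 0 0.004 0 0 0;0 0 0.006 0 0 0;0 0 0.008 0 0 0;0 0 0.0095 0 0 0;0 0 0.01 0 0 0'|grep -E 'wrist'
python3 - <<'E'
from h import *
shot('top','t9.png');shot('side','s9.png')
i=cv2.imread('pics/t9.png')[165:225,255:345];j=cv2.imread('pics/s9.png')[145:205,230:330]
f=lambda i:cv2.resize(i,None,fx=4.4,fy=4.4,interpolation=cv2.INTER_CUBIC)
a,b=f(i),f(j)[:,:396]; cv2.imwrite('pics/f9.png',np.vstack([a,b]))
o=bot.get_obs(); print(bed(o['ee_pos']),o['tcp_rot'],o['time'])
E
python3 - <<'E'
import sys; sys.argv=['m']
from meas import *
g=cv2.cvtColor(cv2.imread('pics/t9.png'),cv2.COLOR_BGR2GRAY)
for y,z in((.03,.0395),(-.025,.0395)):
    xs,p=prof(g,y,z,-.075,.04); print(y,z,[(round(x*1000),int(v)) for x,v in zip(xs[::4],p[::4])])
E
```

```text
wrist_force: [-2.5, -0.9, 0.5]
wrist_force: [-1.8, -2.5, 0.5]
wrist_force: [-2.1, -1.5, 0.2]
[ 0.0737 -0.0008  0.0581] [-8.99840565e+01 -1.53637527e-02 -1.52861787e+01] 32.85
0.03 0.0395 [(-75, 245), (-73, 244), (-71, 243), (-69, 238), (-67, 227), (-65, 208), (-63, 183), (-61, 163), (-59, 155), (-57, 158), (-55, 165), (-53, 172), (-51, 178), (-49, 183), (-47, 188), (-45, 193), (-43, 197), (-41, 201), (-39, 204), (-37, 208), (-35, 210), (-33, 212), (-31, 212), (-29, 211), (-27, 209), (-25, 206), (-23, 202), (-21, 198), (-19, 195), (-17, 192), (-15, 187), (-13, 180), (-11, 172), (-9, 162), (-7, 150), (-5, 139), (-3, 134), (-1, 133), (1, 140), (3, 151), (5, 162), (7, 168), (9, 171), (11, 171), (13, 169), (15, 165), (17, 158), (19, 147), (21, 135), (23, 124), (25, 117), (27, 116), (29, 118), (31, 120), (33, 118), (35, 113), (37, 107), (39, 102)]
-0.025 0.0395 [(-75, 248), (-73, 248), (-71, 246), (-69, 241), (-67, 230), (-65, 212), (-63, 188), (-61, 168), (-59, 159), (-57, 160), (-55, 166), (-53, 173), (-51, 179), (-49, 184), (-47, 189), (-45, 194), (-43, 199), (-41, 205), (-39, 211), (-37, 216), (-35, 218), (-33, 218), (-31, 215), (-29, 211), (-27, 206), (-25, 201), (-23, 197), (-21, 194), (-19, 191), (-17, 187), (-15, 178), (-13, 165), (-11, 149), (-9, 131), (-7, 114), (-5, 101), (-3, 94), (-1, 91), (1, 90), (3, 91), (5, 94), (7, 97), (9, 98), (11, 97), (13, 97), (15, 96), (17, 95), (19, 95), (21, 97), (23, 99), (25, 101), (27, 104), (29, 109), (31, 113), (33, 116), (35, 113), (37, 108), (39, 103)]
```

View pics/f9.png

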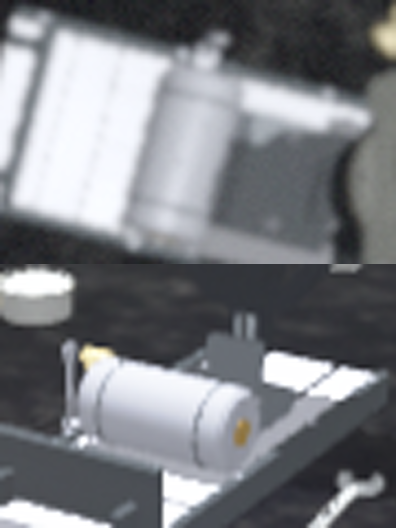

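```bash
cat > chk.py <<'E'
import sys; sys.argv=['m']
from meas import *
F=[];L=[];D=[]
for k in range(3):
    im=cv2.cvtColor(np.asarray(vision.camera('top')),cv2.COLOR_RGB2BGR); g=cv2.cvtColor(im,cv2.COLOR_BGR2GRAY)
    for y in np.arange(-.03,.031,.01):
        xs,p=prof(g,y,.0475,-.085,-.05); t=200; i=np.nonzero(p<t)[0][0]; L.append(xs[i-1]+(p[i-1]-t)/(p[i-1]-p[i])*.0005)
    o=bot.get_obs(); F.append(o['wrist_force'][:2]@ex)
print('cyl left edge %.2f mm  Fx %.1f'%(np.mean(L)*1e3,np.mean(F)),'tool x',bed(o['ee_pos'])[0],o['time'])
E
python3 chk.py
python3 -m crank '0 0 0.001 0 0 0;0 0 0.002 0 0 0;0 0 0.003 0 0 0;0 0 0.004 0 0 0;0 0 0.005 0 0 0;0 0 0.006 0 0 0'|grep -E 'wrist'; python3 chk.py
python3 -m crank '0 0 0.0005 0 0 0;0 0 0.001 0 0 0'|grep -E 'wrist'; python3 chk.py
```

```text
cyl left edge -64.38 mm  Fx 0.4 tool x 0.0737 33.0
wrist_force: [1.0, -2.3, 1.2]
cyl left edge -64.39 mm  Fx 1.0 tool x 0.0677 33.75
wrist_force: [-0.8, -1.8, 1.2]
cyl left edge -64.40 mm  Fx 2.1 tool x 0.0669 34.1
```

```bash

python3 -m crank '0 0 0.0004 0 0 0;0 0 0.0008 0 0 0'|grep -E 'wrist'; python3 chk.py
python3 -m crank '0 0 0.0004 0 0 0;0 0 0.0008 0 0 0'|grep -E 'wrist'; python3 chk.py
```

```text
wrist_force: [0.1, -2.0, 1.0]
cyl left edge -64.39 mm  Fx 2.0 tool x 0.0661 34.45
wrist_force: [-1.6, -1.3, 1.7]
cyl left edge -64.40 mm  Fx 1.5 tool x 0.0652 34.8
```

```bash

python3 -m crank '0 0 0.0003 0 0 0;0 0 0.0006 0 0 0'|grep -E 'wrist'; python3 chk.py
python3 -m crank '0 0 0.0003 0 0 0;0 0 0.0006 0 0 0'|grep -E 'wrist'; python3 chk.py
```

```text
wrist_force: [-0.5, -0.9, 1.6]
cyl left edge -64.39 mm  Fx 1.5 tool x 0.0647 35.15
wrist_force: [-1.3, -2.6, 0.6]
cyl left edge -64.39 mm  Fx 1.2 tool x 0.0641 35.5
```

```bash

python3 -m crank '0 0 0.0003 0 0 0;0 0 0.0006 0 0 0'|grep -E 'wrist'; python3 chk.py
python3 -m crank '0 0 0.0003 0 0 0;0 0 0.0006 0 0 0'|grep -E 'wrist'; python3 chk.py
```

```text
wrist_force: [-1.6, -1.7, 1.8]
cyl left edge -64.40 mm  Fx 2.0 tool x 0.0635 35.85
wrist_force: [-2.2, -2.4, 1.4]
cyl left edge -64.88 mm  Fx 1.8 tool x 0.0629 36.2
```

```bash

python3 -m crank '0 0 0.0002 0 0 0;0 0 0.0005 0 0 0'|grep -E 'wrist'; python3 chk.py
```

```text
wrist_force: [-2.5, -1.7, 1.5]
cyl left edge -65.27 mm  Fx 2.4 tool x 0.0624 36.55
```

The chock has made contact: the cylinder moved by 0.9 mm. I back off the fin, lift clear and check.

```bash

python3 -m crank '0 0 -0.001 0 0 0;0 0 -0.003 0 0 0;0 0 -0.01 0 0 0;0 0 -0.02 0 0 0;0 -0.04 -0.025 0 0 0;0 -0.08 -0.06 0 0 0;0 -0.1 -0.1 0 0 0;0 -0.1 -0.12 0 0 0'|grep -E 'ee|wrist'; 
python3 -m crank '0 0 0 0 0 0;0 0 0 0 0 0;0 0 0 0 0 0;0 0 0 0 0 0;0 0 0 0 0 0'|grep -E 'ee|wrist'; python3 chk.py
python3 - <<'E'
from h import *
shot('top','t10.png');shot('side','s10.png')
i=cv2.imread('pics/t10.png')[125:250,235:385];j=cv2.imread('pics/s10.png')[145:205,230:330]
f=lambda i,k:cv2.resize(i,(500,int(500*i.shape[0]/i.shape[1])),interpolation=cv2.INTER_CUBIC)
cv2.imwrite('pics/f10.png',np.vstack([f(i,1),f(j,1)])[:600])
E
python3 - <<'E'
import sys; sys.argv=['m']
from meas import *
g=cv2.cvtColor(cv2.imread('pics/t10.png'),cv2.COLOR_BGR2GRAY)
for y in(.025,-.03):
    xs,p=prof(g,y,.0395,-.02,.03); print(y,[(round(x*1000),int(v)) for x,v in zip(xs[::4],p[::4])])
E
```

```text
ee_pos: [0.4409, -0.1255, 0.1618]
wrist_force: [0.6, 0.5, 0.7]
ee_pos: [0.4406, -0.1219, 0.1578]
wrist_force: [-1.2, -1.3, 0.1]
cyl left edge -65.51 mm  Fx 0.1 tool x 0.182 38.0
0.025 [(-20, 190), (-18, 188), (-16, 185), (-14, 180), (-12, 175), (-10, 170), (-8, 166), (-6, 165), (-4, 167), (-2, 168), (0, 169), (2, 169), (4, 169), (6, 168), (8, 168), (10, 169), (12, 169), (14, 170), (16, 171), (18, 173), (20, 174), (22, 173), (24, 172), (26, 171), (28, 169)]
-0.03 [(-20, 183), (-18, 181), (-16, 177), (-14, 173), (-12, 169), (-10, 166), (-8, 164), (-6, 165), (-4, 167), (-2, 169), (0, 170), (2, 170), (4, 170), (6, 170), (8, 171), (10, 171), (12, 172), (14, 177), (16, 184), (18, 192), (20, 199), (22, 200), (24, 195), (26, 187), (28, 179)]
```

View pics/f10.png

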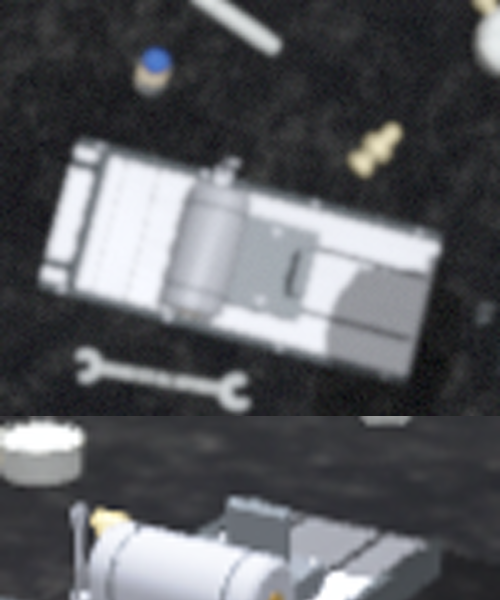

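```bash
python3 chk.py; python3 - <<'E'
import sys; sys.argv=['m']
from meas import *
for n in '8','9','10':
    g=cv2.cvtColor(cv2.imread('pics/t%s.png'%n),cv2.COLOR_BGR2GRAY); L=[]
    for y in np.arange(-.03,.031,.01):
        xs,p=prof(g,y,.0475,-.085,-.05); i=np.nonzero(p<200)[0][0]; L.append(xs[i]*1e3)
    print(n,np.round(L,1),np.mean(L))
E
```

```text
cyl left edge -65.52 mm  Fx -0.0 tool x 0.1823 38.25
8 [-64.5 -64.  -64.5 -64.  -65.5 -64.  -65. ] -64.49999999999999
9 [-64.  -63.5 -64.  -63.5 -65.  -63.5 -65. ] -64.07142857142857
10 [-65.5 -64.  -66.  -65.  -65.5 -65.5 -65.5] -65.28571428571428
```

```bash
python3 -c "
from workcell import bot
print(bot.job_done())"
```

```text
the job is handed in; nothing more can be done
None
```

I rolled the cylinder out of the trough and along to the pointer in four light fingertip strokes. I then pushed the chock by its fin until its sloping face met the cylinder, and handed the job in at 38 s. The highest force I read while rolling was about 14 N; readings came only at the end of each move.

**Position:** Before chocking, the cylinder sat within about 1 mm of the pointer (0.6 mm in the top view, 1.2 mm in the side view) and square to within about 0.1°.

**Shortfall:** I pushed the chock about 1 mm too far at the end. That moved the cylinder about 0.8–1.1 mm back towards the trough, so it now rests roughly 1.5–2 mm short of the pointer. I left it there rather than disturb it again.

**Last checks:**
- **Cylinder:** it lay still between the last two readings, with the arm clear.
- **Chock contact:** I judged this from the cylinder starting to move as I pushed. After I backed off, the cylinder's edge read 0.25 mm further on. I put this down to the arm's shadow, so a gap of up to about 0.25 mm is possible.
- **Small parts:** the vial, fitting and spanner looked undisturbed in the last top view. I never went near the hex key but did not check it separately.

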